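Fit the bar knob on the test unit's D-spindle and hold it pressed in

TASK

Lift the bar-shaped pointer knob up and off its post on the wooden stand, leaving the round knob on its post. Turn the bar knob so that the flat in its bore (under the pointer nose) matches the flat of the D-shaped spindle on the grey test unit, push it all the way onto the spindle, and press on so that the spring-loaded spindle is pushed right in. Finish while still holding the knob in the gripper and keeping the spindle pressed in: do not let go.

Things in the scene. Friction and masses are not known exactly. Their poses are not given: they have to be found in the camera images.
- bar_knob: Black pointer knob on either stand post, about 60 g. Origin: centre of underside; z up, +x out of the pointer nose. Skirt 46 mm across, z 0-16; grip bar 14 mm wide along y, parallel sides, z 16-40, from x -20 to the nose's tip at +31; white line on the nose half. D-bore in the underside, 14 mm deep: radius 9.5, flat 5.7 mm from the axis on the nose side. Grip it across the bar.
- spindle_tip (a point): Centre of the top of the steel D-spindle, upright in the middle of the grey unit's panel, 28 mm above it when out; z up, +x out of its flat (roughly towards the robot, +-40 degrees). Radius 8, flat 4.5 mm from the axis, 1.5 mm chamfer. The knob goes on if turned within about 8 degrees; fully on, its origin is 14 mm below this point. The spindle turns only stiffly (0.4 N m).
- spindle (a joint): How far the spindle is pushed down into the unit, in m: 0 = out (as found), 0.006 = fully in, at the stop. A spring resists with about 3 N at the start and 8 N fully in, and pushes it out again when let go.
- unit: Grey bench test unit with a plain grey top panel and round black dial, 130 x 180 mm, 60 mm high, fixed. Origin: centre of its underside, below the spindle. A nut round the spindle rises 5 mm above the panel (the knob, pressed fully in, stays 3 mm clear of it); black binding posts at the far corners rise 15 mm, a rocker switch at a near corner 6 mm.
- stand: Wooden stand, 70 x 190 x 12 mm, fixed, with two upright steel posts at y = +55 and -55 mm. Origin: centre of its underside. Each post has a collar 38 mm across, top 34 mm above the bench, that carries a knob; above it a pin 9 mm in diameter stands 11 mm up into the knob's bore, with play.
- round_knob: Round black knob without a bar, 56 mm in diameter, 32 mm high, on the stand's other post. Origin: centre of its underside. It stays there.
Mind the look-alikes: they are no part of the job. What is shaped like the bar_knob but blue or orange is not meant.

How it is judged:
On the way, in this order (a step that is already met when the one before it is completed fails the run):
1. the bar knob is lifted clear of its post, in the gripper (height (world z) of bar_knob above 0.055 m and contact force between bar_knob and stand below 0.05 N and contact force between the fingers and bar_knob above 0.5 N and horizontal distance between bar_knob and spindle_tip above 0.03 m), for 0.1 s.
2. the bar knob, its flat on the spindle's flat, is fully on the spindle (z of bar_knob in the frame of spindle_tip below -0.012 m and horizontal distance between bar_knob and spindle_tip below 0.004 m and angle between bar_knob's own z axis and vertical below 0.14 rad and angle between the x axis of bar_knob and the x axis of spindle_tip, either way round below 0.3 rad), for 0.1 s.
At the end, for the whole second after the job is handed in: The gripper still holds the bar knob (finger force over 1 N); the knob is fully on the spindle (origin at least 12 of 14 mm below the tip, within 4 mm of its axis, level to 8 degrees, flats matched) and keeps the spindle pressed in by more than 4.2 of its 6 mm; the round knob is still on its post (all of step 2 and value of joint spindle above 0.0042 m and contact force between the fingers and bar_knob above 1 N and distance between round_knob and stand below 0.075 m); the arm keeps its last pose, push and grip.
It fails at once if the round knob is taken or knocked off its post (distance between round_knob and stand above 0.08 m or height (world z) of round_knob above 0.05 m or height (world z) of round_knob below 0.02 m).
It also fails if it takes over 40 s, if anything falls off the work surface, if the arm or the gripper's body presses on something with over 40 N, if the wrist force passes 120 N, or if a joint passes its speed limit or range.

ROBOT

A 7-joint arm with a two-finger parallel gripper is mounted at the origin on a cart in front of the work surface, level with it; the furniture and walls round the work are solid. World frame = base frame: x ahead of the robot, y to its left, z up, the work surface at z = 0. Lengths are in m, angles in rad, forces in N, time in s.
With the tool pointing down it reaches from about 0.4 to 0.85 m from the base axis. Payload 10.4 kg.
Tool frame: the origin (TCP) lies at the very end of the fingers, on their centre line; the grasp point (between the pads) lies 19 mm behind it; z points along the fingers, y is the line along which they close (so a half turn about z gives the same grasp; the last joint's range is limited). The gripper opens to 85 mm and grips with 20 to 120 N. Pads are 22 mm wide; open, the fingers measure 114 mm over their backs; the gripper's body (76 mm by 85 mm) begins 54 mm behind the grasp point. The pads swing forward as they close: fully open they stand 13 mm farther back than shut.
Start: joints at [1.201, 0.332, -0.065, 1.46, 0.022, 1.35, -0.088], TCP at [0.212, -0.588, 0.231] pointing down, gripper open.
Joint ranges: [-2.6, 2.6], [-0.5, 2.12], [-1.47, 1.34], [0.16, 2.42], [-1.27, 4.41], [0.06, 2.06], [-2.6, 2.6]. Speed limits (rad/s): [2.22, 2.22, 2.79, 2.79, 3.14, 3.14, 3.14].

INTERFACE

Orientations are given as a unit quaternion [x, y, z, w].
In Python, from workcell import manip, optics gives the robot as it stands.
- The arm moves only by the tool jog_arm, never from a script. Its arguments are lists of equal length, an entry for each row: "dr": the turn, a rotation vector about the tool's x, y, z normalised to -1 to 1, where 1 is 4 degrees, a list of three; "translation": the shift along the tool's x, y, z normalised to -1 to 1, where 1 is 0.025 m, a list of three; "jaw": the opening, from 0 (shut) to 1 (fully open). A call has 1 to 10 rows; each row shifts and turns the commanded pose from where the row before left it, along the tool's axes as they then stand; what a row does not reach is not made up. A row lasts 1/10 s, in which the tool goes at most 50 mm and 8.59 degrees, less where a joint would pass 70% of its speed; a pose out of reach is approached as far as the arm can. A call with a number of a shift or a turn outside -1 to 1 is refused whole. A call with a gripper value outside its range is refused whole. The fingers move at their own pace and stop on an object; "squeeze" is the grip in N (left out, the last holds). Time passes only in rows, so rows that do not move let the fingers close. It gives the time, the measured TCP pose, the force, the opening and the grip force at its end, in the units of the state.
- manip.get_obs(): the state, without advancing time (a new reading comes with each control period).
- optics.camera(name): name is "scene" or "top" or "wrist"; returns a dict with "color" (480x640x3 uint8, red, green, blue), "mtx" (3x3 intrinsics, pixels), "k1" (the pictures are not rectified: a ray, as slopes to the right and down, at radius r is drawn at 1 + k1 r^2 times it, then the intrinsics apply), "R" (3x3) and "t" (3): a world point X has camera coordinates R X + t. Camera axes: x right, y down, z forward; pixel columns grow to the right and rows downward; lengths in m; the calibration is good to about 2 mm. A picture is of the moment at which its call begins. There is no depth.
- manip.hand_in(): hands the job in; it is judged then, once.
The state is a dict: "clock": time; "joint_pos": joint angles; "joint_velocities": joint speeds; "tau": joint torques, N m; "position": TCP position; "ee_rot": TCP orientation; "ft_force": force on the tool from outside, world axes, zero at the start; "torque": the same for the moment, N m; "grip_width": opening from 0.0 (shut) to 1.0 (fully open); "grasp_force": force on a finger pad.
Only numpy, scipy, OpenCV 4.12 (cv2) and the standard library are available. Lean on these libraries where they do the work, as an engineer would, in place of code of your own. Each camera call takes 0.05 s, during which the arm holds its last target. There are 200 camera calls.

## Working session

There is one attempt and no reset: what is moved stays moved. The work goes in short steps, Python scripts to look and compute and a tool call to move; the robot and the scene stay as the last step left them, time stands still between calls to the robot, and variables do not carry over. Pictures are saved under pics/ and viewed, at most 10 in all, crops included, and the job is handed in when it is done.

Besides the shell and the picture viewer there is one more tool, called after "Emit:" as name(argument=value, ...) on one line, values as JSON. jog_arm: Moves the arm, as the interface text tells. Scaled input: -1 to 1 covers 0.025 m each way for a shift and 4 degrees each way for a turn. Its arguments: {"type":"object","properties":{"dr":{"type":"array","items":{"type":"array","items":{"type":"number"}}},"translation":{"type":"array","items":{"type":"array","items":{"type":"number"}}},"jaw":{"type":"array","items":{"type":"number"}},"squeeze":{"type":"number"}},"required":["dr","translation","jaw"]}

```bash
mkdir -p pics; cat > h.py <<'E'
import numpy as np, cv2, pickle
from workcell import manip, optics
def snap(n, tag):
    c=optics.camera(n); pickle.dump(c,open(f'pics/{tag}.pkl','wb')); cv2.imwrite(f'pics/{tag}.png',c['color'][:,:,::-1]); return c
def load(tag): return pickle.load(open(f'pics/{tag}.pkl','rb'))
def ray(c,uv):
    K=np.array(c['mtx']); d=np.array([(uv[0]-K[0,2])/K[0,0],(uv[1]-K[1,2])/K[1,1]]); s=d.copy()
    for _ in range(30): s=d/(1+c['k1']*(s@s))
    R=np.array(c['R']); o=-R.T@np.array(c['t']); v=R.T@np.array([s[0],s[1],1]); return o,v/np.linalg.norm(v)
def atz(c,uv,z):
    o,v=ray(c,uv); return o+v*(z-o[2])/v[2]
def tri(l):
    A=np.zeros((3,3));b=np.zeros(3)
    for c,uv in l:
        o,v=ray(c,uv);P=np.eye(3)-np.outer(v,v);A+=P;b+=P@o
    X=np.linalg.solve(A,b); return X,[np.linalg.norm(np.cross(X-ray(c,uv)[0],ray(c,uv)[1])) for c,uv in l]
def proj(c,X):
    p=np.array(c['R'])@X+np.array(c['t']); s=p[:2]/p[2]; s=s*(1+c['k1']*(s@s)); K=np.array(c['mtx']); return np.array([K[0,0]*s[0]+K[0,2],K[1,1]*s[1]+K[1,2]])
E
python3 - <<'E'
from h import *
np.set_printoptions(precision=4,suppress=True)
for n in('scene','top'):
    c=snap(n,n+'0'); print(n,c['mtx'],c['k1'],-np.array(c['R']).T@c['t'],c['R'])
print(manip.get_obs())
E
```

```text
scene [[589.8763   0.     315.2148]
 [  0.     589.8763 250.6093]
 [  0.       0.       1.    ]] 0.05961753095090664 [-0.4813  0.6674  0.7568] [[-0.5079 -0.8614  0.0043]
 [-0.4638  0.2693 -0.844 ]
 [ 0.7259 -0.4306 -0.5363]]
top [[473.9563   0.     319.8163]
 [  0.     473.9563 234.9603]
 [  0.       0.       1.    ]] -0.0012788104983439187 [0.2862 0.1283 1.0291] [[-0.0199 -0.9997 -0.0105]
 [-0.9858  0.0213 -0.1665]
 [ 0.1667  0.0071 -0.986 ]]
{'clock': 0.1, 'joint_pos': array([ 1.2014,  0.3328, -0.0647,  1.4609,  0.0216,  1.3499, -0.0885]), 'joint_velocities': array([-0.0004, -0.002 ,  0.0002, -0.0027,  0.0001,  0.0002, -0.0012]), 'tau': array([  0.0015, -62.6746,   0.0493, -39.2433,   0.0163,   0.0069,
        -0.    ]), 'position': array([ 0.2123, -0.5875,  0.2306]), 'ee_rot': array([ 0.985 ,  0.1725, -0.0002, -0.0006]), 'ft_force': array([-0.3386,  0.0967,  0.746 ]), 'torque': array([0.0207, 0.0195, 0.0094]), 'grasp_force': 0.0, 'grip_width': 0.997757355680107}
```

View pics/scene0.png

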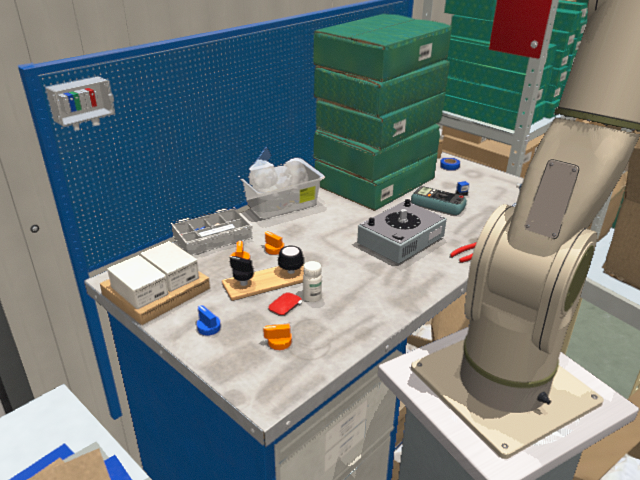

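View pics/top0.png

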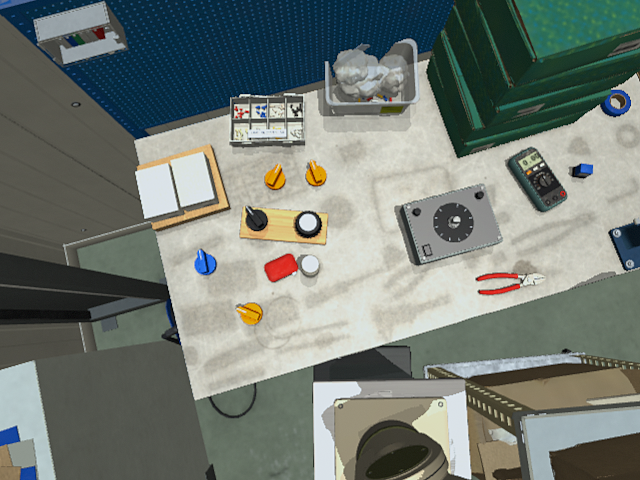

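The scene view shows the bar knob at about (242,267), the round knob at (291,258) and the spindle at (403,215). In the top view they are at (256,218), (308,223) and (455,222). I'll enlarge these areas.

```bash
python3 - <<'E'
from h import *
def crop(tag,u,v,w,h,s):
    im=cv2.resize(load(tag)['color'][v:v+h,u:u+w,::-1],None,fx=s,fy=s,interpolation=cv2.INTER_CUBIC)
    for k in range(0,w,10): cv2.line(im,(k*s,0),(k*s,6 if k%50 else 14),(0,0,255),1)
    for k in range(0,h,10): cv2.line(im,(0,k*s),(6 if k%50 else 14,k*s),(0,0,255),1)
    return im
a=np.hstack([crop('top0',230,190,50,37,8),crop('top0',430,200,50,37,8)])
b=np.hstack([crop('scene0',220,240,50,37,8),crop('scene0',380,195,50,37,8)])
cv2.imwrite('pics/c1.png',np.vstack([a,b]))
E
```

```text
(no output)
```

View pics/c1.png

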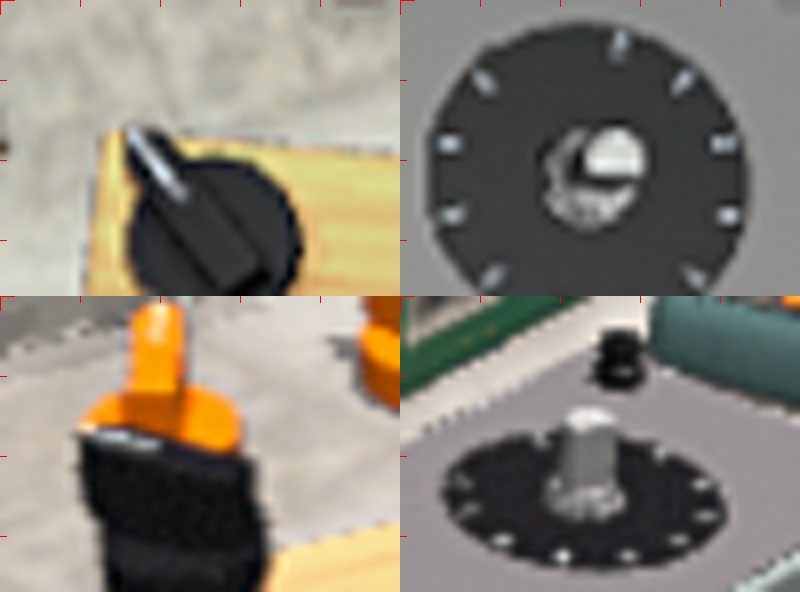

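The crops show the bar knob's nose tip at top (246.5,206.5), with the tail near (262,225). The spindle's top is at about top (456.6,219.3) and scene (403.5,210). In the top view its flat faces down and left. Next I'll work out positions and move the wrist camera above them.

```bash
python3 - <<'E'
from h import *
np.set_printoptions(precision=4,suppress=True)
t,s=load('top0'),load('scene0')
print('spindle',tri([(t,(456.6,219.3)),(s,(403.5,210))]))
n=atz(t,(246.5,206.5),.074);r=atz(t,(261.5,224.5),.074);print('nose',n,'tail',r,'yaw',np.degrees(np.arctan2(*(n-r)[1::-1])),np.linalg.norm(n-r))
print('nose tri',tri([(t,(246.5,206.5)),(s,(231,257.5))]))
print('round top',atz(t,(308,223),.066))
w=snap('wrist','w0'); R=np.array(w['R']);print(w['mtx'],-R.T@w['t'],R,manip.get_obs()['position'])
from scipy.spatial.transform import Rotation as Ro
print(Ro.from_quat(manip.get_obs()['ee_rot']).as_matrix())
E
```

```text
spindle (array([ 0.4716, -0.1409,  0.0891]), [np.float64(0.0005822908884975303), np.float64(0.0005822908884975331)])
nose [0.5107 0.2856 0.074 ] tail [0.4721 0.2545 0.074 ] yaw 38.854649620312806 0.049552836153239785
nose tri (array([0.5111, 0.2859, 0.0723]), [np.float64(8.165087755052828e-05), np.float64(8.165087755054188e-05)])
round top [0.4747 0.1592 0.066 ]
[[397.7679   0.     323.586 ]
 [  0.     397.7679 245.4173]
 [  0.       0.       1.    ]] [ 0.2789 -0.5631  0.3729] [[ 0.3398 -0.9405 -0.0009]
 [-0.9035 -0.3267  0.2774]
 [-0.2612 -0.0935 -0.9608]] [ 0.2123 -0.5875  0.2307]
[[ 0.9405  0.3399 -0.0004]
 [ 0.3399 -0.9405  0.001 ]
 [-0.     -0.001  -1.    ]]
```

The spindle's z is 0.089 (0.088 expected) and the nose's z is 0.072 (0.074 expected), so both agree with the text. I'll move over the spindle for a closer wrist view.

Emit:
jog_arm(dr=[[0,0,0],[0,0,0],[0,0,0],[0,0,0],[0,0,0],[0,0,0],[0,0,0],[0,0,0],[0,0,0],[0,0,0]], translation=[[0.8,-0.67,0],[0.8,-0.67,0],[0.8,-0.67,0],[0.8,-0.67,0],[0.8,-0.67,0],[0.8,-0.67,0],[0.8,-0.67,0],[0.8,-0.67,0],[0.8,-0.67,0],[0.8,-0.67,0]], jaw=[1,1,1,1,1,1,1,1,1,1])

```text
clock: 1.15
position: [0.3439, -0.3612, 0.2312]
ee_rot: [0.985, 0.173, -0.0, -0.0]
ft_force: [0.0, 0.1, -0.4]
grip_width: 0.999
grasp_force: 0.0
```

Emit:
jog_arm(dr=[[0,0,0],[0,0,0],[0,0,0],[0,0,0],[0,0,0],[0,0,0],[0,0,0],[0,0,0],[0,0,0],[0,0,0]], translation=[[0.8,-0.67,0],[0.8,-0.67,0],[0.8,-0.67,0],[0.8,-0.67,0],[0.8,-0.67,0],[0.8,-0.67,0],[0.8,-0.67,0],[0.8,-0.67,0],[0.6,-0.67,0],[0,0,0]], jaw=[1,1,1,1,1,1,1,1,1,1])

```text
clock: 2.15
position: [0.458, -0.1578, 0.2313]
ee_rot: [0.985, 0.175, 0.0, -0.0]
ft_force: [0.8, 0.8, 0.3]
grip_width: 1.005
grasp_force: 0.0
```

```bash
python3 - <<'E'
from h import *
c=snap('wrist','w1'); u,v=proj(c,np.array([.4716,-.1409,.0885])).astype(int); print(u,v,manip.get_obs()['joint_pos'])
im=c['color'][v-50:v+50,u-65:u+65,::-1]; im=cv2.resize(im,None,fx=6,fy=6,interpolation=cv2.INTER_CUBIC)
cv2.imwrite('pics/w1c.png',im); print('origin',u-65,v-50)
E
```

```text
308 205 [ 0.70390061  0.04924502 -0.47245481  1.79849972  0.023107    1.29947669
 -0.99544238]
origin 243 155
```

View pics/w1c.png

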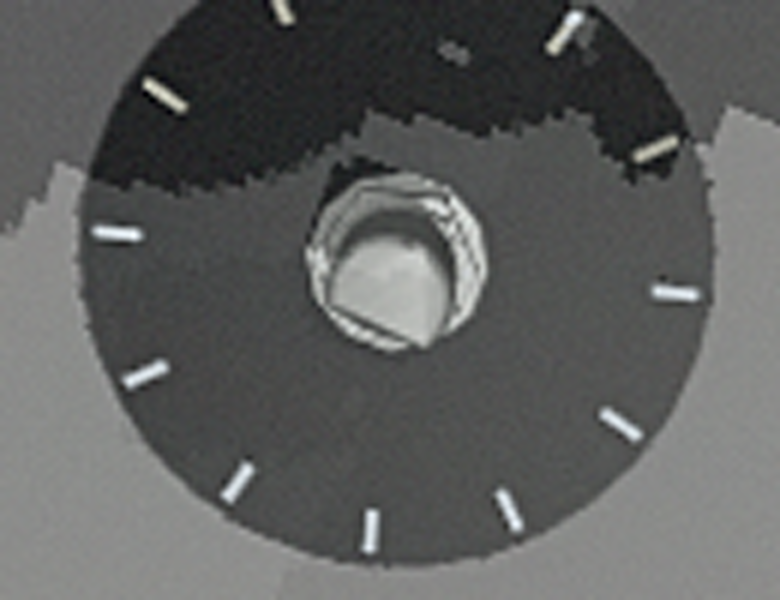

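The wrist crop (origin 243,155, ×6) shows the spindle top as a D, with its flat edge from (332,307) to (430,347) and the nut centred near (397,262). The dial spans x 80–713 in the crop.

```bash
python3 - <<'E'
from h import *
np.set_printoptions(precision=4,suppress=True)
c=load('w1'); f=lambda x,y,z: atz(c,(243+x/6-.4,155+y/6-.4),z)
a,b=f(332,307,.088),f(430,347,.088); d=b-a; print('edge',a,b,np.linalg.norm(d)); n=np.array([-d[1],d[0]]); n*=-np.sign(n[0]); print('yaw flat',np.degrees(np.arctan2(n[1],n[0])))
print('cyl top centre',f(392,271,.088),'diam',np.linalg.norm(f(328,271,.088)-f(455,271,.088)))
print('nut',f(397,262,.065))
# dial rim fit
P=np.array([f(x,y,.0605)[:2] for x,y in [(80,250),(713,250),(396,567),(130,420),(665,420),(221,511),(580,510),(92,165),(145,75),(683,135),(610,30)]])
A=np.c_[2*P,np.ones(len(P))];s=np.linalg.lstsq(A,(P**2).sum(1),rcond=None)[0];print('dial',s[:2],np.sqrt(s[2]+s[:2]@s[:2]))
X=np.array([.4716,-.1409]);print('radius edge from tri centre',(a[:2]-X)@n/np.linalg.norm(n))
# unit edges in top view
E
```

```text
edge [ 0.4688 -0.1335  0.088 ] [ 0.4683 -0.1463  0.088 ] 0.01281858750468978
yaw flat 177.54514027953553
cyl top centre [ 0.4754 -0.1388  0.088 ] diam 0.015313738791230783
nut [ 0.4728 -0.1395  0.065 ]
dial [ 0.4714 -0.1397] 0.04146149976670496
radius edge from tri centre 0.0031088677081238425
```

Flat yaw is about 177.5° and the axis is at about (0.472, -0.140). Next I'll go above the bar knob, turning to yaw 39°.

Emit:
jog_arm(dr=[[0,0,-0.95],[0,0,-0.95],[0,0,-0.95],[0,0,-0.95],[0,0,-0.95],[0,0,0],[0,0,0],[0,0,0],[0,0,0],[0,0,0]], translation=[[0,0,0],[0,0,0],[0,0,0],[0,0,0],[0,0,0],[0.88,-0.95,0],[0.88,-0.95,0],[0.88,-0.95,0],[0.88,-0.95,0],[0.88,-0.95,0]], jaw=[1,1,1,1,1,1,1,1,1,1])

```text
clock: 3.2
position: [0.4679, 0.0005, 0.2313]
ee_rot: [0.943, 0.332, -0.0, 0.0]
ft_force: [0.6, -0.5, 0.2]
grip_width: 0.998
grasp_force: 0.0
```

Emit:
jog_arm(dr=[[0,0,0],[0,0,0],[0,0,0],[0,0,0],[0,0,0],[0,0,0],[0,0,0],[0,0,0],[0,0,0],[0,0,0]], translation=[[0.88,-0.95,0],[0.88,-0.95,0],[0.88,-0.95,0],[0.88,-0.95,0],[0.88,-0.95,0],[0.88,-0.95,0],[0.88,-0.95,0],[0.88,-0.95,0],[0,0,0],[0,0,0]], jaw=[1,1,1,1,1,1,1,1,1,1])

```text
clock: 4.2
position: [0.486, 0.2583, 0.2308]
ee_rot: [0.943, 0.333, -0.0, 0.0]
ft_force: [-0.1, -0.8, 0.2]
grip_width: 0.996
grasp_force: 0.0
```

```bash
python3 - <<'E'
from h import *
c=snap('wrist','w2'); u,v=proj(c,np.array([.487,.266,.07])).astype(int); print(u,v,manip.get_obs()['joint_pos'])
im=c['color'][v-50:v+50,u-65:u+65,::-1]; im=cv2.resize(im,None,fx=6,fy=6,interpolation=cv2.INTER_CUBIC)
cv2.imwrite('pics/w2c.png',im); print('origin',u-65,v-50)
E
```

```text
316 217 [ 0.15152759  0.26783929 -0.84477596  1.62622771  0.20516508  1.34085935
 -1.6163972 ]
origin 251 167
```

View pics/w2c.png

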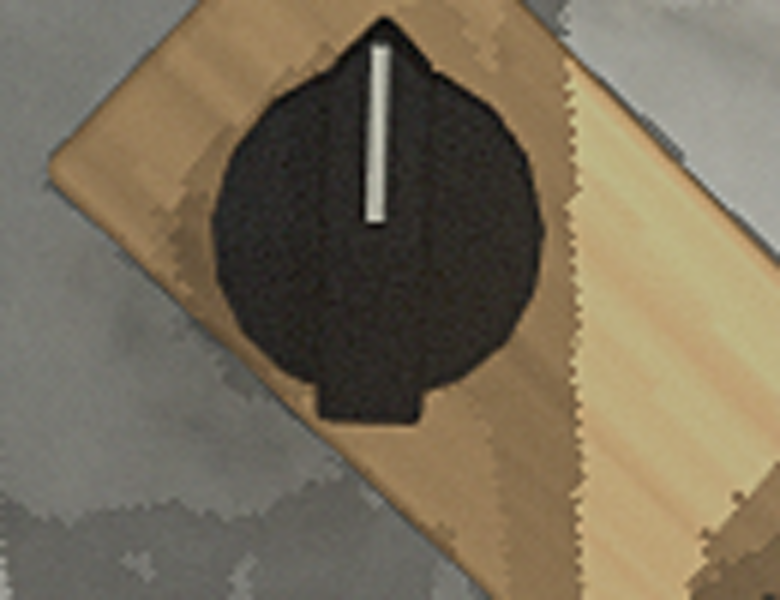

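The wrist crop (origin 251,167, ×6) shows the bar knob with its nose tip at (384,17), white line from (381,45) to (375,222), tail mid at (369,421) and skirt spanning x 213–543.

```bash
python3 - <<'E'
from h import *
np.set_printoptions(precision=4,suppress=True)
c=load('w2'); p=lambda x,y:(251+x/6-.4,167+y/6-.4); f=lambda x,y,z: atz(c,p(x,y),z)
n,l,t=f(384,17,.074),f(375,222,.074),f(369,421,.074)
print(n,l,t,np.linalg.norm(n-t)); y=lambda d:np.degrees(np.arctan2(d[1],d[0]))
print('yaw',y(n-t),y(f(381,45,.074)-l)); u=(n-t)/np.linalg.norm(n-t)
print('ctr',t+.02*u,n-.031*u,'skirt',f(378,232,.05))
print('tri nose',tri([(c,p(384,17)),(load('top0'),(246.5,206.5))]),'scene',tri([(c,p(384,17)),(load('scene0'),(231,257.5))]))
from scipy.spatial.transform import Rotation as Ro
o=manip.get_obs();R=Ro.from_quat(o['ee_rot']).as_matrix();print(o['position'],y(R[:,0]),R[:,2]);print('move',R.T@(np.r_[(t+.02*u)[:2],.053]-o['position'])/.025)
E
```

```text
[0.5153 0.2908 0.074 ] [0.4946 0.2758 0.074 ] [0.4737 0.2601 0.074 ] 0.051748688067532946
yaw 36.37371781299367 36.549681099902635
ctr [0.4898 0.272  0.074 ] [0.4904 0.2724 0.074 ] skirt [0.49   0.2724 0.05  ]
tri nose (array([0.5143, 0.2893, 0.0564]), [np.float64(0.0009575697313872386), np.float64(0.0009575697313873307)]) scene (array([0.5141, 0.288 , 0.0708]), [np.float64(0.002889476113987196), np.float64(0.002889476113987115)])
[0.4863 0.2575 0.2309] 38.79901703279767 [-0.0004 -0.001  -1.    ]
move [ 0.479  -0.3703  7.1151]
```

The length at z=0.074 is 51.7 mm (51 expected), so the height holds. I'll turn 2.4°, descend, then close.

Emit:
jog_arm(dr=[[0,0,0.3],[0,0,0.3],[0,0,0],[0,0,0],[0,0,0],[0,0,0],[0,0,0],[0,0,0],[0,0,0],[0,0,0]], translation=[[0.24,-0.19,0],[0.24,-0.18,0],[0,0,0.9],[0,0,0.9],[0,0,0.9],[0,0,0.9],[0,0,0.9],[0,0,0.9],[0,0,0.9],[0,0,0.7]], jaw=[1,1,1,1,1,1,1,1,1,1])

```text
clock: 5.25
position: [0.49, 0.2712, 0.0549]
ee_rot: [0.95, 0.312, -0.0, 0.001]
ft_force: [0.6, -0.2, -0.1]
grip_width: 1.002
grasp_force: 0.0
```

Emit:
jog_arm(dr=[[0,0,0],[0,0,0],[0,0,0],[0,0,0],[0,0,0],[0,0,0]], translation=[[0,0,0],[0,0,0],[0,0,0],[0,0,0],[0,0,0],[0,0,0]], jaw=[0.6,0.3,0.25,0.25,0.25,0.25], squeeze=50)

```text
clock: 5.85
position: [0.4897, 0.2736, 0.0567]
ee_rot: [0.95, 0.313, 0.0, 0.0]
ft_force: [-0.2, 0.0, 0.4]
grip_width: 0.248
grasp_force: 0.0
```

Emit:
jog_arm(dr=[[0,0,0],[0,0,0],[0,0,0],[0,0,0],[0,0,0]], translation=[[0,0,0],[0,0,0],[0,0,0],[0,0,0],[0,0,0]], jaw=[0,0,0,0,0], squeeze=60)

```text
clock: 6.35
position: [0.4898, 0.2737, 0.0567]
ee_rot: [0.95, 0.313, 0.0, 0.0]
ft_force: [-1.3, -0.5, 5.8]
grip_width: 0.147
grasp_force: 59.2
```

Emit:
jog_arm(dr=[[0,0,0],[0,0,0],[0,0,0],[0,0,0],[0,0,0],[0,0,0],[0,0,0]], translation=[[0,0,-0.4],[0,0,-0.8],[0,0,-0.8],[0,0,-0.8],[0,0,-0.6],[0,0,0],[0,0,0]], jaw=[0,0,0,0,0,0,0])

```text
clock: 7.05
position: [0.4895, 0.2733, 0.1409]
ee_rot: [0.95, 0.313, -0.0, 0.0]
ft_force: [-0.7, -0.3, -0.8]
grip_width: 0.146
grasp_force: 58.5
```

```bash
python3 - <<'E'
from h import *
c=snap('wrist','w3'); o=manip.get_obs(); print(o['position'],o['ee_rot'],o['grip_width'],o['grasp_force'])
E
```

```text
[0.48924739 0.27311514 0.1404317 ] [ 9.49797444e-01  3.12865021e-01 -5.07005190e-04  1.90272261e-04] 0.1508934673805937 58.51571559906006
```

View pics/w3.png

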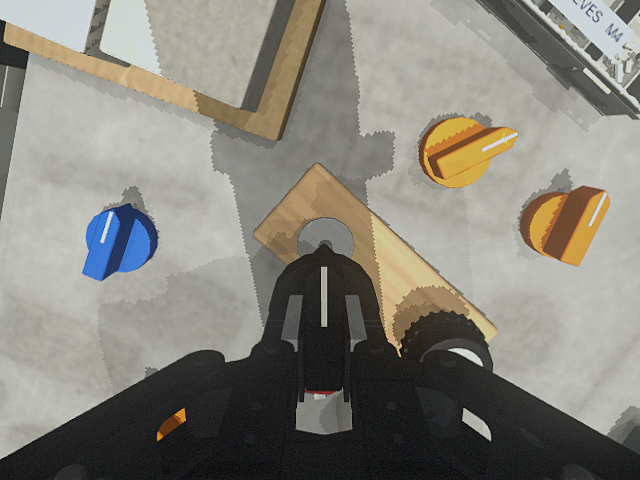

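The knob is held: nose tip about (325,241), white line from (324,266) to (324,327), skirt front edge at about y 254. The post is empty and the round knob is still on its own. Next I'll get the knob's pose in the tool frame.

```bash
python3 - <<'E'
from h import *
from scipy.spatial.transform import Rotation as Ro
np.set_printoptions(precision=4,suppress=True)
c=load('w3'); o=manip.get_obs(); R=Ro.from_quat(o['ee_rot']).as_matrix(); T=o['position']
dz=T[2]-.0567
for nm,uv,z in [('nose',(325,241),.074),('lineout',(324,266),.074),('linein',(324,327),.074),('skirt front',(328,254),.05),('skirtL',(278,290),.05),('skirtR',(380,290),.05)]:
    print(nm,R.T@(atz(c,uv,z+dz)-T)*1000)
w=load('w2');print('line on post, from nose', [np.linalg.norm(atz(w,(251+384/6,167+17/6),.074)-atz(w,(251+x/6,167+y/6),.074)) for x,y in((381,45),(375,222))])
print(R[:,0], np.degrees(np.arctan2(R[1,0],R[0,0])))
cv2.imwrite('pics/c3.png',cv2.resize(c['color'][225:345,250:410,::-1],None,fx=5,fy=5,interpolation=cv2.INTER_CUBIC))
E
```

```text
nose [ 36.555    0.227  -17.3396]
lineout [ 27.9099  -0.0992 -17.3302]
linein [  5.3912  -0.0964 -17.3058]
skirt front [24.6241  1.5098  6.6734]
skirtL [  9.3813 -18.6629   6.689 ]
skirtR [ 9.3636 22.5875  6.6909]
line on post, from nose [np.float64(0.0034555509691381755), np.float64(0.025677011988521046)]
[ 0.8042  0.5943 -0.0011] 36.46395436265602
```

View pics/c3.png

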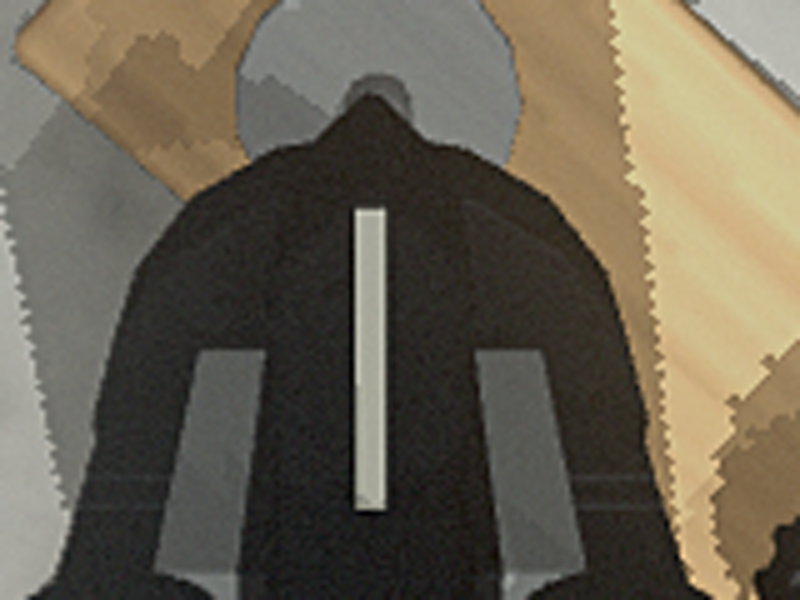

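The knob sits centred in the tool frame, offset about 0.2 mm in x and 0 in y. I'll carry it towards the unit, then turn by 141°.

Emit:
jog_arm(dr=[[0,0,0],[0,0,0],[0,0,0],[0,0,0],[0,0,0],[0,0,0],[0,0,0],[0,0,0],[0,0,0],[0,0,0]], translation=[[-0.62,0.91,-0.1],[-0.62,0.91,-0.1],[-0.62,0.91,-0.1],[-0.62,0.91,-0.1],[-0.62,0.91,-0.1],[-0.62,0.91,-0.1],[-0.62,0.91,-0.1],[-0.62,0.91,-0.1],[-0.62,0.91,0],[-0.62,0.91,0]], jaw=[0,0,0,0,0,0,0,0,0,0])

```text
clock: 8.1
position: [0.4995, -0.0028, 0.1603]
ee_rot: [0.95, 0.313, -0.001, -0.0]
ft_force: [0.7, 0.1, -0.4]
grip_width: 0.15
grasp_force: 58.6
```

Emit:
jog_arm(dr=[[0,0,0],[0,0,0],[0,0,0],[0,0,0],[0,0,0],[0,0,-1],[0,0,-1],[0,0,-1],[0,0,-1],[0,0,-1]], translation=[[-0.62,0.91,0],[-0.62,0.91,0],[-0.62,0.91,0],[-0.62,0.91,0],[-0.62,0.91,0],[0,0,0],[0,0,0],[0,0,0],[0,0,0],[0,0,0]], jaw=[0,0,0,0,0,0,0,0,0,0])

```text
clock: 9.1
position: [0.5048, -0.139, 0.16]
ee_rot: [0.88, 0.474, -0.001, -0.001]
ft_force: [0.7, 0.4, -0.8]
grip_width: 0.147
grasp_force: 58.6
```

Emit:
jog_arm(dr=[[0,0,-1],[0,0,-1],[0,0,-1],[0,0,-1],[0,0,-1],[0,0,-1],[0,0,-1],[0,0,-1],[0,0,-1],[0,0,-1]], translation=[[0,0,0],[0,0,0],[0,0,0],[0,0,0],[0,0,0],[0,0,0],[0,0,0],[0,0,0],[0,0,0],[0,0,0]], jaw=[0,0,0,0,0,0,0,0,0,0])

```text
clock: 10.1
position: [0.5048, -0.139, 0.1601]
ee_rot: [0.665, 0.747, -0.0, -0.001]
ft_force: [-0.4, 0.4, 0.7]
grip_width: 0.15
grasp_force: 58.6
```

Emit:
jog_arm(dr=[[0,0,-1],[0,0,-1],[0,0,-1],[0,0,-1],[0,0,-1],[0,0,-1],[0,0,-1],[0,0,-1],[0,0,-1],[0,0,-1]], translation=[[0,0,0],[0,0,0],[0,0,0],[0,0,0],[0,0,0],[0,0,0],[0,0,0],[0,0,0],[0,0,0],[0,0,0]], jaw=[0,0,0,0,0,0,0,0,0,0])

```text
clock: 11.1
position: [0.5048, -0.139, 0.1601]
ee_rot: [0.369, 0.929, 0.0, -0.001]
ft_force: [0.1, -0.5, -0.9]
grip_width: 0.15
grasp_force: 58.6
```

Emit:
jog_arm(dr=[[0,0,-1],[0,0,-1],[0,0,-1],[0,0,-1],[0,0,-1],[0,0,-1],[0,0,-1],[0,0,-1],[0,0,-1],[0,0,-1]], translation=[[0,0,0],[0,0,0],[0,0,0],[0,0,0],[0,0,0],[0,0,0],[0,0,0],[0,0,0],[0,0,0],[0,0,0]], jaw=[0,0,0,0,0,0,0,0,0,0])

```text
clock: 12.1
position: [0.5048, -0.139, 0.1601]
ee_rot: [0.029, 1.0, 0.0, -0.001]
ft_force: [0.6, 0.5, -0.1]
grip_width: 0.146
grasp_force: 58.6
```

Emit:
jog_arm(dr=[[0,0,0],[0,0,0]], translation=[[0,0,0],[0,0,0]], jaw=[0,0])

```text
clock: 12.3
position: [0.5051, -0.139, 0.1606]
ee_rot: [0.032, 0.999, 0.0, -0.0]
ft_force: [0.2, 0.9, -0.6]
grip_width: 0.152
grasp_force: 58.6
```

```bash
python3 - <<'E'
from h import *
c=snap('wrist','w4'); o=manip.get_obs(); print(o['position'],o['ee_rot'],o['joint_pos'])
u,v=proj(c,np.array([.472,-.14,.088])).astype(int);print(u,v)
u0,v0=u-80,v-50;print('origin',u0,v0)
cv2.imwrite('pics/w4c.png',cv2.resize(c['color'][v0:v0+120,u0:u0+160,::-1],None,fx=5,fy=5,interpolation=cv2.INTER_CUBIC))
E
```

```text
[ 0.50514741 -0.13908448  0.16077354] [ 3.17595124e-02  9.99495453e-01  1.89342902e-04 -3.70872657e-04] [ 0.99241035  0.28752947 -0.92628044  1.77978762  0.24559698  1.19721501
  1.50224083]
316 201
origin 236 151
```

View pics/w4c.png

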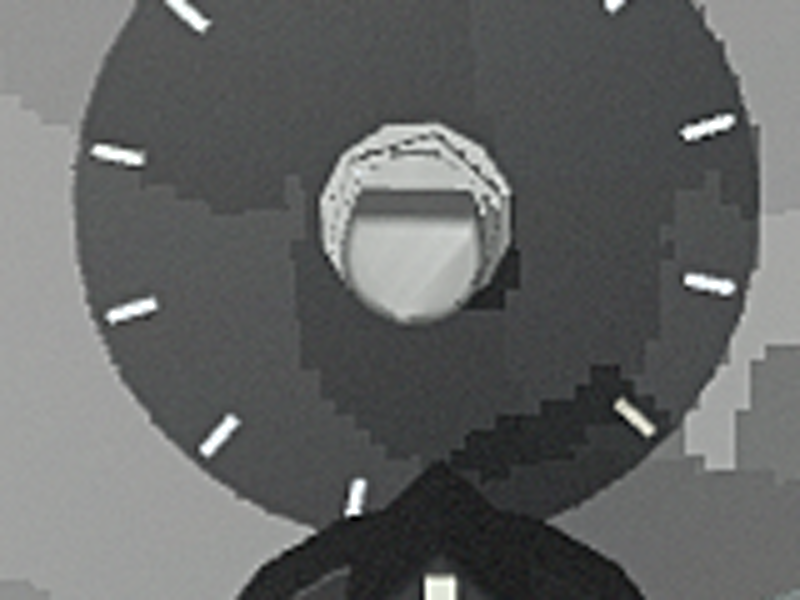

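In the crop (origin 236,151, ×5) the spindle's flat is level in the image, with its edge from about (350,218) to (478,220). Its far rim is at (412,323) and its sides at x 345 and 482. The nose tip is at (441,462) and the white line's outer end at (440,577), so the knob sits to the right of the spindle.

```bash
python3 - <<'E'
from h import *
from scipy.spatial.transform import Rotation as Ro
np.set_printoptions(precision=4,suppress=True)
c=load('w4'); o=manip.get_obs(); R=Ro.from_quat(o['ee_rot']).as_matrix(); T=o['position']
g=lambda x,y,z: R.T@(atz(c,(236+x/5-.4,151+y/5-.4),z)-T)*1000
for n,x,y,z in [('flatL',350,218,.088),('flatR',478,220,.088),('baseL',358,190,.065),('baseR',473,192,.065),('far',412,323,.088),('L',345,260,.088),('R',482,260,.088),('nut',416,215,.065),('nutL',320,215,.065),('nutR',512,215,.065),('nutfar',416,122,.065)]: print(n,g(x,y,z))
print('lineout',g(440,577,T[2]+.0173),'nose', g(441,462,T[2]+.0173),np.degrees(np.arctan2(R[1,0],R[0,0])))
# model overlay: project spindle at candidate
ctr=np.array([.472,-.1398])
print('ctr in tool',R.T@(np.r_[ctr,.088]-T)*1000)
E
```

```text
flatL [37.0619 -9.1374 72.7982]
flatR [36.8401  4.7451 72.803 ]
baseL [36.9138 -9.1943 95.7981]
baseR [36.6705  4.5602 95.8028]
far [25.4641 -2.4604 72.7919]
L [32.4638 -9.7403 72.7946]
R [32.4597  5.203  72.7999]
nut [33.9112 -2.2681 95.7983]
nutL [ 33.9159 -13.7892  95.7942]
nutR [33.9093  9.2521 95.8024]
nutfar [44.9705 -2.2295 95.8067]
lineout [ 26.9263   0.6615 -17.2795] nose [ 34.8414   0.7286 -17.2735] 176.36002320992242
ctr in tool [32.9803 -2.8443 72.7974]
```

The flat is aligned within about 1°. The shift needed is +33.2 mm in x and -3 mm in y. I'll move over the spindle, then down to just above the tip.

Emit:
jog_arm(dr=[[0,0,0],[0,0,0],[0,0,0],[0,0,0],[0,0,0],[0,0,0],[0,0,0]], translation=[[0.66,-0.06,0],[0.67,-0.06,0],[0,0,0.6],[0,0,0.6],[0,0,0.56],[0,0,0],[0,0,0]], jaw=[0,0,0,0,0,0,0], squeeze=80)

```text
clock: 13.05
position: [0.4722, -0.1395, 0.1168]
ee_rot: [0.031, 1.0, 0.001, -0.0]
ft_force: [0.8, 0.5, -0.1]
grip_width: 0.137
grasp_force: 83.3
```

Emit:
jog_arm(dr=[[0,0,0],[0,0,0],[0,0,0],[0,0,0],[0,0,0],[0,0,0]], translation=[[0,0,0.1],[0,0,0.1],[0,0,0.1],[0,0,0.1],[0,0,0],[0,0,0]], jaw=[0,0,0,0,0,0])

```text
clock: 13.65
position: [0.472, -0.1401, 0.1074]
ee_rot: [0.031, 1.0, -0.0, -0.0]
ft_force: [-2.0, 1.6, 3.8]
grip_width: 0.138
grasp_force: 83.8
```

Emit:
jog_arm(dr=[[0,0,0],[0,0,0],[0,0,0],[0,0,0]], translation=[[0,0,0.08],[0,0,0.08],[0,0,0],[0,0,0]], jaw=[0,0,0,0])

```text
clock: 14.05
position: [0.472, -0.1401, 0.1034]
ee_rot: [0.031, 1.0, -0.0, -0.0]
ft_force: [-3.2, -0.2, 6.3]
grip_width: 0.138
grasp_force: 84.3
```

The force is spring-like with a push of -3 N in x, so the bore's flat is riding on the spindle's chamfer. I'll ease the knob towards -x (tool +x).

Emit:
jog_arm(dr=[[0,0,0],[0,0,0],[0,0,0],[0,0,0]], translation=[[0,0,-0.08],[0.04,0,0],[0,0,0],[0,0,0]], jaw=[0,0,0,0])

```text
clock: 14.45
position: [0.471, -0.14, 0.105]
ee_rot: [0.031, 1.0, 0.0, 0.0]
ft_force: [-0.3, 0.6, -1.2]
grip_width: 0.141
grasp_force: 83.6
```

Emit:
jog_arm(dr=[[0,0,0],[0,0,0],[0,0,0],[0,0,0],[0,0,0]], translation=[[0,0,0.08],[0,0,0.08],[0,0,0],[0,0,0],[0,0,0]], jaw=[0,0,0,0,0])

```text
clock: 14.95
position: [0.471, -0.14, 0.1013]
ee_rot: [0.031, 1.0, -0.0, -0.0]
ft_force: [-1.1, -0.5, -0.3]
grip_width: 0.136
grasp_force: 83.6
```

The force dropped to zero, so the knob has gone on. I'll keep pushing.

Emit:
jog_arm(dr=[[0,0,0],[0,0,0],[0,0,0],[0,0,0],[0,0,0]], translation=[[0.01,0,0.08],[0,0,0.08],[0,0,0.06],[0,0,0],[0,0,0]], jaw=[0,0,0,0,0])

```text
clock: 15.45
position: [0.4709, -0.14, 0.0959]
ee_rot: [0.031, 1.0, -0.0, 0.0]
ft_force: [-1.0, -0.0, 2.7]
grip_width: 0.141
grasp_force: 83.8
```

Emit:
jog_arm(dr=[[0,0,0],[0,0,0],[0,0,0],[0,0,0],[0,0,0]], translation=[[0,0,0.06],[0,0,0.06],[0,0,0],[0,0,0],[0,0,0]], jaw=[0,0,0,0,0])

```text
clock: 15.95
position: [0.471, -0.14, 0.093]
ee_rot: [0.031, 1.0, -0.0, 0.0]
ft_force: [-1.4, -0.5, 5.7]
grip_width: 0.139
grasp_force: 84.0
```

Emit:
jog_arm(dr=[[0,0,0],[0,0,0],[0,0,0],[0,0,0],[0,0,0]], translation=[[0,0,0.06],[0,0,0.05],[0,0,0],[0,0,0],[0,0,0]], jaw=[0,0,0,0,0])

```text
clock: 16.45
position: [0.471, -0.1401, 0.0906]
ee_rot: [0.031, 1.0, -0.0, 0.0]
ft_force: [-2.4, 0.5, 10.6]
grip_width: 0.14
grasp_force: 85.2
```

Emit:
jog_arm(dr=[[0,0,0],[0,0,0],[0,0,0],[0,0,0]], translation=[[0,0,0.05],[0,0,0],[0,0,0],[0,0,0]], jaw=[0,0,0,0])

```text
clock: 16.85
position: [0.4713, -0.1401, 0.0903]
ee_rot: [0.031, 1.0, -0.001, 0.0]
ft_force: [-7.7, 1.9, 24.1]
grip_width: 0.141
grasp_force: 87.1
```

The stop is reached: force jumped to 24 N after about 6 mm of press. One check before handing in.

```bash
python3 - <<'E'
from h import *
c=snap('wrist','w5');s=snap('scene','s5')
cv2.imwrite('pics/f5.png',np.hstack([cv2.resize(c['color'][200:400,220:420,::-1],(400,400)),cv2.resize(s['color'][130:290,320:480,::-1],(400,400))]))
o=manip.get_obs();print(o['position'],o['ft_force'],o['grasp_force'])
E
```

```text
[ 0.47130578 -0.14010111  0.09026663] [-8.60462142  1.64548074 23.35011174] 87.06333518028259
```

View pics/f5.png

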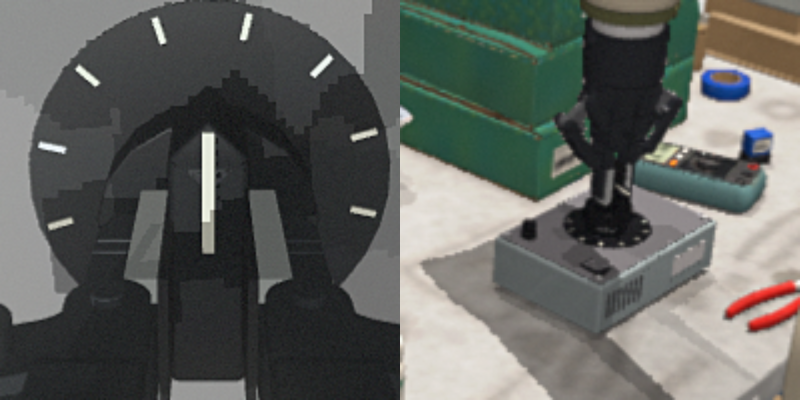

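The white line runs from (324,266) to (324,326), the same as just after the grasp. The knob has not slipped and sits level in the dial's centre.

```bash
python3 -c "
from workcell import manip
print(manip.hand_in())"
```

```text
the job is handed in; nothing more can be done
None
```

The job is handed in with the bar knob on the spindle, the spindle pressed about 6 mm to its stop, and the gripper still holding. The round knob was not touched, and no verdict was returned.

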